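# Lock a tile carrier into the carving easel

### The arm

A 6-joint arm with a two-finger parallel gripper is mounted at the origin on a cart in front of the work surface, level with it; the furniture and walls round the work are solid. World frame = base frame: x ahead of the robot, y to its left, z up, the work surface at z = 0. Lengths are in m, angles in rad, forces in N, time in s.
With the tool pointing down it reaches from about 0.225 to 0.875 m from the base axis. Payload 3.4 kg.
Tool frame: the origin (TCP) lies on the centre line of the jaws, within the pads' length; the fingertips stand 22 mm ahead of it and the grasp point (between the pads) lies 3 mm ahead of it; z points along the fingers, y is the line along which they close (so a half turn about z gives the same grasp; the last joint's range is limited). The gripper opens to 85 mm and grips with 20 to 120 N. Pads are 22 mm wide; open, the fingers measure 114 mm over their backs; the gripper's body (76 mm by 85 mm) begins 54 mm behind the grasp point. The pads swing forward as they close: fully open they stand 13 mm farther back than shut.
Start: joints at [1.032, 0.276, 1.505, -0, 1.361, -0.121], TCP at [0.233, 0.526, 0.253] pointing down, gripper open.
Joint ranges: [-2.89, 2.89], [-0.75, 2.08], [0.22, 2.7], [-1.18, 4.32], [0.11, 2.71], [-2.7, 2.7]. Speed limits (rad/s): [2.57, 2.57, 3.14, 3.14, 3.14, 3.14].

### API

Orientations are given as a unit quaternion [w, x, y, z].
In Python, from rig import manip gives the robot as it stands.
- The arm moves only by the shell command python3 steer.py FILE [OPENING] [FORCE], which reads ROWS from the file FILE. ROWS is a JSON object whose key "segments" holds a list of rows, 1 to 5 of them, each of 4 numbers: dx, dy, dz in units of 25 mm, then a turn about the tool's z in units of 0.1 rad; each row shifts and turns the commanded pose from where the row before left it, along the tool's axes as they then stand; what a row does not reach is not made up. A row lasts 1/12 s, in which the tool goes at most 0.0417 m and 0.125 rad, less where a joint would pass 70% of its speed; a pose out of reach is approached as far as the arm can. OPENING is the finger opening in m, set as the command begins (- or left out keeps the last). The fingers move at their own pace and stop on an object; FORCE is the grip in N (left out, the last holds). Time passes only in rows, so rows that do not move let the fingers close. It prints the time, the measured TCP pose, the force, the opening and the grip force at its end. Input that does not fit is refused with a message, and nothing moves.
- manip.get_state(): the state, without advancing time (a new reading comes with each control period).
- manip.get_image(name): name is "side" or "top"; returns a dict with "img" (420x560x3 uint8, red, green, blue), "camera_matrix" (3x3 intrinsics, pixels), "k1" (the pictures are not rectified: a ray, as slopes to the right and down, at radius r is drawn at 1 + k1 r^2 times it, then the intrinsics apply), "T" (4x4, takes a point from camera to world coordinates). Camera axes: x right, y down, z forward; pixel columns grow to the right and rows downward; lengths in m; the calibration is good to about 2 mm. A picture is of the moment at which its call begins. There is no depth.
- manip.sign_off(): hands the job in; it is judged then, once.
The state is a dict: "clock": time; "qpos": joint angles; "qd": joint speeds; "effort": joint torques, N m; "position": TCP position; "ee_rot": TCP orientation; "contact_force": force on the tool from outside, world axes, zero at the start; "moment": the same for the moment, N m; "width": finger opening in m; "gripper_force": force on a finger pad.
Only numpy, scipy, OpenCV 4.12 (cv2) and the standard library are available. Lean on these libraries where they do the work, as an engineer would, in place of code of your own. Each camera call takes 0.05 s, during which the arm holds its last target. There are 200 camera calls.

### The job

Get the relief tile ready for carving: swing the red-handled clamp lever of the sloped easel up and fully back, then lay the tile's carrier board on the slope, tile end uphill, and slide it down between the rails and under the steel bridge until it meets the end stop. Then, with the board home, swing the lever all the way down again so that its bar lies across the board, and let go. Leave the little green bowl, the little brown pot left of the easel and the blue-lidded tin just behind it where they stand.

Things in the scene. Friction and masses are not known exactly. Their poses are not given: they have to be found in the camera images.
- bed: Bed of the fixed wooden easel, sloping up 30 degrees away from the robot. Origin: on its surface, mid width, at the end stop's uphill face, 30 mm above the table. x uphill along the slope, y left across it, z square out of it ('bed frame' below, mm). Surface x -15..265, y -65..65; stop 16 high, x -12..0; side rails 10 high, inner faces y = -51 and 51, up to x = 245.
- bridge (a point): Middle of the underside of the dark steel bridge over the bed, an overhang the board slides under: bed frame x = 23, z = 22. It is 24 mm long along the slope (x 11..35), spans the whole bed, top 36 above the bed; inner faces of its posts at y = -52 and 52. Uphill of it nothing stands over the bed once the lever is fully back.
- lever (a joint): Angle q of the clamp lever, rad: 0 = shut, lying downhill along the bed; 2.5 = fully back at its limit. Starts at 0 to 0.3. Stiff hinge, stays where it is left; about 2 to 4 N at the red grip moves it. Flat steel arm left of the bed (y 67..75 in the bed frame), carrying the hold-down bar and the red grip.
- hinge (a point): Point on the lever's hinge axis at mid width of the bed: bed frame x = 250, z = 24.5. The axis runs along the bed's y; the hinge bracket stands at the left edge, y 58..66, 33 above the bed.
- hold_bar (a point): Lever's hold-down bar, where its axis crosses the middle of the bed: bar 14 mm thick, 105 mm from the hinge axis and parallel to it, from the arm to y = -42. Shut, it lies at bed frame x = 145 with its underside 17.5 above the bed, just over the carrier between handle and tile; a carrier that is not home is in its way.
- lever_grip (a point): Point to hold on the lever's round red grip, on its axis: 18 mm diameter, parallel to the hinge axis, 150 mm from it, standing out left of the arm from y = 75 to 155 (this point: y = 118). At lever angle q it is at bed frame x = 250 - 150 cos q, z = 24.5 + 150 sin q. It is round and can turn between the fingers.
- carrier: Loose plywood board 200x90x16 mm, about 0.35 kg, flat on the table right of the easel. Origin: centre of its underside; x to the tile end, y across, z up. Dark handle across its middle: 20 thick in x, 70 in y, top at z = 66. Terracotta tile x 58..98, top z = 26: too thick for the bridge; the plain end (x = -100) goes downhill. Home: origin at bed frame (100, 0, 0), same axes.
- green_bowl: Small pale green bowl, 65 mm across, 38 mm high, right of the carrier; leave alone. Origin at the centre of its underside.
- pot: Small brown pot, 62 mm across, 48 mm high, left of the easel; leave alone. Origin at the centre of its underside.
- tin: Tin with a blue lid, 64 mm across, 72 mm high, just behind the easel (a like one stands farther back); leave alone. Origin at the centre of its underside.

How it is judged:
By the outcome, as a careful person would: the job done as asked, in the order asked, and still so for the second after the job is handed in, with the robot touching nothing.
It also fails if it takes over 72 s, if anything falls off the work surface, if the arm or the gripper's body presses on something with over 40 N, if the wrist force passes 120 N, or if a joint passes its speed limit or range.

## Working session

There is one attempt and no reset: what is moved stays moved. The work goes in short steps, Python scripts to look and compute and a shell command to move; the robot and the scene stay as the last step left them, time stands still between calls to the robot, and variables do not carry over. Pictures are saved under pics/ and viewed, at most 10 in all, crops included, and the job is handed in when it is done.

```bash
ls; mkdir -p pics
python3 - <<'E'
from rig import manip
import cv2
s=manip.get_state();print(s)
for n in("side","top"):
    d=manip.get_image(n);cv2.imwrite(f"pics/{n}0.png",d["img"][:,:,::-1]);print(n,d["camera_matrix"],d["k1"],d["T"])
E
```

```text
pics
rig.py
steer.py
{'clock': 0.0, 'qpos': array([ 1.03199884e+00,  2.76615604e-01,  1.50617959e+00,  1.34309493e-05,
        1.36071195e+00, -1.21016957e-01]), 'qd': array([1.02007873e-03, 1.45034611e-04, 3.48941716e-05, 6.96409941e-04,
       3.15296730e-04, 1.24621111e-03]), 'effort': array([-3.00860076e-03, -4.16769111e+01, -2.45802552e+01, -3.66975546e-04,
        1.09451966e-02,  2.43815848e-07]), 'position': array([0.23304125, 0.52509789, 0.25240943]), 'ee_rot': array([-3.16317062e-04,  2.07375695e-01,  9.78260908e-01, -9.03496270e-04]), 'contact_force': array([ 0.05792145, -0.41140538,  0.0071268 ]), 'moment': array([-0.00530652, -0.02567612,  0.06624721]), 'gripper_force': 0.0, 'width': 0.08537321442194222}
side [[540.42353351   0.         282.08137387]
 [  0.         540.42353351 213.53868148]
 [  0.           0.           1.        ]] -0.15523377212668257 [[-0.99900431 -0.04203002  0.01496248  0.55605389]
 [-0.03748605  0.60893152 -0.79233655  1.3607682 ]
 [ 0.02419079 -0.79210851 -0.60990075  1.21812193]
 [ 0.          0.          0.          1.        ]]
top [[433.31837413   0.         282.30072908]
 [  0.         433.31837413 214.79142524]
 [  0.           0.           1.        ]] -0.05932426689855896 [[ 0.01906746 -0.99559595  0.09178852  0.46677311]
 [-0.99962046 -0.02080894 -0.01805317 -0.03306064]
 [ 0.01988368 -0.09140946 -0.99561486  1.40465803]
 [ 0.          0.          0.          1.        ]]
```
View pics/side0.png

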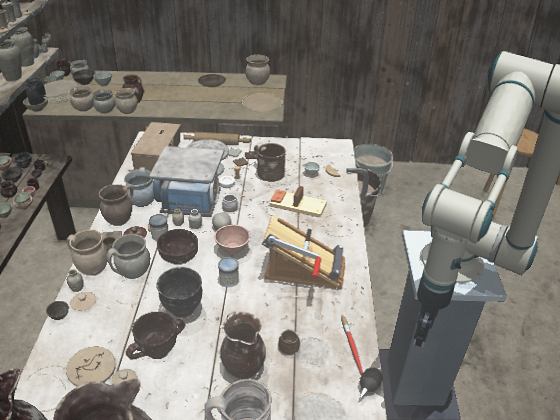

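View pics/top0.png

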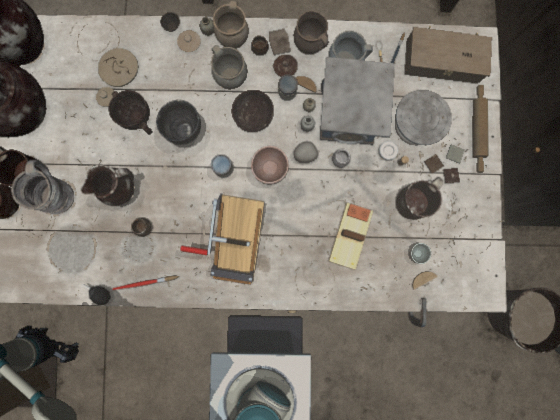

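The top view shows the easel near (238,238), its red grip near (195,250), the carrier near (352,235) with its tile end uphill, the tin at (222,166), the pot at (141,226) and the green bowl at (420,252). In the side view the grip is near (317,266) and the carrier handle near (298,197). I'll zoom in on both.

Run:
```python
import cv2,numpy as np
a=cv2.imread("pics/top0.png")[150:300,170:380];b=cv2.imread("pics/side0.png")[180:300,205:355]
cv2.imwrite("pics/c1.png",cv2.resize(a,None,fx=3.8,fy=3.8,interpolation=cv2.INTER_CUBIC))
cv2.imwrite("pics/c2.png",cv2.resize(b,None,fx=5,fy=5,interpolation=cv2.INTER_CUBIC))
```

View pics/c1.png

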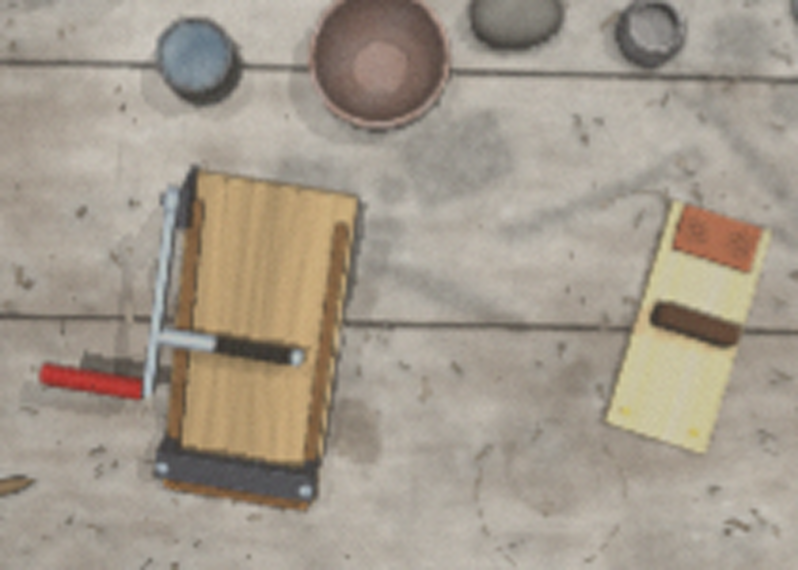

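View pics/c2.png

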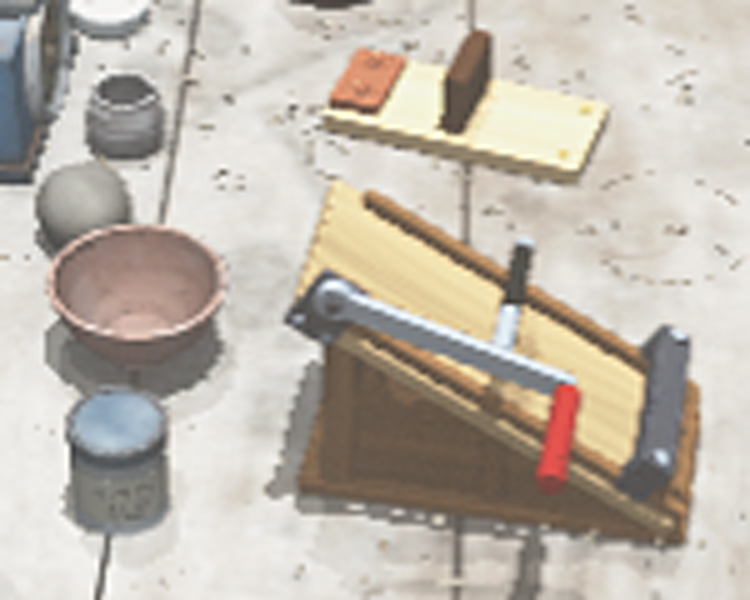

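The top crop shows the bridge bolts at (163,468) and (306,490), the bed's uphill right corner at (359,198), the hinge bolt at (172,198), the bar tip at (297,356) and the grip from (42,374) to (145,388). In the side crop the same points are at (655,458), (678,335), (335,183) and (335,295), with the grip from (552,480) to (565,395). I'll triangulate these.

```bash
cat > h.py <<'E'
import numpy as np,cv2
from rig import manip
from scipy.optimize import least_squares
from scipy.spatial.transform import Rotation as R
def ray(d,p):
    K=d["camera_matrix"];q=cv2.undistortPoints(np.array([[p]],float),K,np.array([d["k1"],0,0,0.]),None)[0,0]
    v=d["T"][:3,:3]@[q[0],q[1],1];return d["T"][:3,3],v/np.linalg.norm(v)
def plane(d,p,z):
    o,v=ray(d,p);return o+v*(z-o[2])/v[2]
def tri(da,pa,db,pb):
    a,u=ray(da,pa);b,v=ray(db,pb)
    t=np.linalg.lstsq(np.c_[u,-v],b-a,rcond=None)[0];x=a+u*t[0];y=b+v*t[1]
    return (x+y)/2,np.linalg.norm(x-y)
def cents(img,lo,hi,roi,n=1):  # HSV mask, largest contours
    x0,y0,x1,y1=roi;m=cv2.inRange(cv2.cvtColor(img[y0:y1,x0:x1],cv2.COLOR_RGB2HSV),lo,hi)
    cs=sorted(cv2.findContours(m,cv2.RETR_EXTERNAL,cv2.CHAIN_APPROX_NONE)[0],key=cv2.contourArea)[::-1][:n]
    return [c[:,0].astype(float)+[x0,y0] for c in cs]
E
cat > m.py <<'E'
from h import *
np.set_printoptions(precision=4,suppress=True)
T=manip.get_image("top");S=manip.get_image("side")
ct=lambda p:(p[0]/3.8-.4+170,p[1]/3.8-.4+150)
cs=lambda p:(p[0]/5-.4+205,p[1]/5-.4+180)
P={"corner":((359,198),(335,183)),"hinge":((172,198),(335,295)),"bolL":((163,468),(655,458)),"bolR":((306,490),(678,335)),
"bartip":((297,356),(524,245)),"gripout":((42,374),(552,480)),"gripin":((145,388),(565,395)),"tin":((198,55),(117,420)),
"cTL":((670,200),(325,115)),"cTR":((770,232),(360,55)),"cBL":((607,420),(575,180)),"cBR":((705,452),(606,103))}
X={}
for k,(a,b) in P.items():
    X[k],e=tri(T,ct(a),S,cs(b));print(k,X[k],round(e,4))
# red grip by mask
for d,roi in((T,(170,230,215,260)),(S,(300,250,330,285))):
    for l in((0,120,80),(170,120,80)):
        c=cents(d["img"],l,(l[0]+9,255,255),roi)
        if c and len(c[0])>4:print("red",cv2.minAreaRect(c[0].astype(np.float32)),len(c[0]))
c=cents(T["img"],(22,40,120),(35,255,255),(320,190,385,280))[0]
r=cv2.minAreaRect(c.astype(np.float32));bx=cv2.boxPoints(r);print("yellow",r)
q=np.array([plane(T,p,.016) for p in bx]);print(q[:,:2],np.linalg.norm(q-np.roll(q,1,0),axis=1))
for n,d,roi in(("T",T,(338,225,372,245)),("S",S,(288,183,308,210))):
    c=cents(d["img"],(0,50,0),(18,255,110),roi)[0];print("handle",n,cv2.minAreaRect(c.astype(np.float32)))
# bed frame fit from corner/bolts/hinge (mm bed coords)
B={"corner":(265,-65,0),"bolL":(23,58,36),"bolR":(23,-58,36)}
def pose(v):
    return R.from_euler("z",v[2])*R.from_euler("y",-np.pi/6),np.array([v[0],v[1],v[3]])
f=lambda v:np.concatenate([pose(v)[0].apply(np.array(B[k])/1e3)+pose(v)[1]-X[k] for k in B])
s=least_squares(f,[.4,.07,-.1,.03]);print("bed",s.x,s.fun*1e3)
Rb,t=pose(s.x)
for k in X:print(k,Rb.inv().apply(X[k]-t)*1e3)
E
python3 m.py
```

```text
corner [ 0.6169 -0.002   0.1569] 0.0038
hinge [0.6104 0.137  0.1811] 0.0049
bolL [0.4085 0.1521 0.0732] 0.0015
bolR [0.3912 0.0371 0.0744] 0.0027
bartip [0.4958 0.0426 0.1485] 0.004
gripout [0.4787 0.2389 0.1349] 0.003
gripin [0.4698 0.1602 0.1297] 0.0028
tin [0.7437 0.1351 0.0699] 0.0025
cTL [ 0.6372 -0.2632  0.0176] 0.0052
cTR [ 0.6135 -0.3505  0.012 ] 0.0025
cBL [ 0.4499 -0.2128  0.0047] 0.0046
cBR [ 0.4252 -0.2945  0.0165] 0.0034
red ((193.52703857421875, 249.8378448486328), (25.975038528442383, 5.425166606903076), 9.462322235107422) 58
red ((316.5294189453125, 266.38238525390625), (6.063390254974365, 19.402849197387695), 14.03624439239502) 44
yellow ((345.7452697753906, 251.6415252685547), (28.15891456604004, 29.395156860351562), 15.945395469665527)
[[ 0.4466 -0.2078]
 [ 0.5375 -0.233 ]
 [ 0.5143 -0.3208]
 [ 0.4234 -0.2951]] [0.0903 0.0944 0.0908 0.0945]
handle T ((352.45001220703125, 235.1500244140625), (22.45216941833496, 6.324555397033691), 18.43494987487793)
handle S ((297.71539306640625, 196.6230926513672), (7.069979190826416, 19.225383758544922), 29.744882583618164)
bed [ 0.3983  0.0948 -0.1419  0.0289] [-0.6324  0.0628  4.4839 -0.1051 -0.0864 -1.6532  0.7375  0.0236 -2.8307]
corner [263.3079 -64.9727  -4.2006]
hinge [252.833   71.7901  29.8232]
bolL [23.9061 58.1004 37.3858]
bolR [ 23.786  -58.1277  38.8148]
bartip [149.814  -37.9192  51.6686]
gripout [104.363  154.0387  62.177 ]
gripin [103.7428  74.7986  56.534 ]
tin [ 311.7401   88.7571 -132.5494]
cTL [ 243.0358 -320.6363 -153.3302]
cTR [ 230.6444 -410.391  -152.6871]
cBL [  69.9038 -297.2148  -68.2114]
cBR [  64.5576 -381.5786  -51.6044]
```

The bed fit is consistent: yaw is -0.142, the stop origin comes out at z≈29 mm, and the grip lies at bed (104,·,59), so q≈0.235. Next I'll write a planner that prints the tool-axis displacement, and check the carrier.

```bash
cat > go.py <<'E'
# usage: go.py w x y z heading | go.py b bx by bz heading (mm, bed frame): displacement of grasp point in tool axes
from h import *
import sys
O=np.array([.3983,.0948,.0295]);RB=R.from_euler("z",-.1419)*R.from_euler("y",-np.pi/6)
def show(mode,a,hd=None):
    p=np.array(a,float)
    if mode=="b":p=RB.apply(p/1e3)+O
    s=manip.get_state();q=s["ee_rot"];M=R.from_quat([*q[1:],q[0]]).as_matrix()
    g=s["position"]+.003*M[:,2];h=np.arctan2(M[1,1],M[0,1])
    turn=0
    if hd is not None:
        turn=-((hd-h+np.pi/2)%np.pi-np.pi/2)
    M2=M@R.from_euler("z",turn).as_matrix()
    print("target",p.round(4),"now",g.round(4),"bed",(RB.inv().apply(g-O)*1e3).round(1),"head",round(h,3),"turn",round(turn,3),"d(after turn)",(M2.T@(p-g)).round(4),"d(now)",(M.T@(p-g)).round(4),"q",s["qpos"].round(2),"t",round(s["clock"],2),"F",s["contact_force"].round(1),"w",round(s["width"],4),round(s["gripper_force"],1))
if __name__=="__main__":
    v=[float(x) for x in sys.argv[2:]];show(sys.argv[1],v[:3],v[3] if len(v)>3 else None)
E
python3 go.py b 104 118 59.4 -.142; python3 go.py b 104 118 160 -.142
python3 - <<'E'
from h import *
T=manip.get_image("top");S=manip.get_image("side")
t,s=(352.45,235.15),(297.7,196.6)
print("handle",tri(T,t,S,s))
print("handle top@.06",plane(T,t,.06))
ct=lambda p:(p[0]/3.8-.4+170,p[1]/3.8-.4+150)
q=[plane(T,ct(p),.016) for p in((670,200),(770,232),(705,452),(607,420))];print(np.round(q,4),np.mean(q,0))
d=q[0]+q[1]-q[2]-q[3];print(np.arctan2(d[1],d[0]))
for n,p,z in(("pot",(141,226),.048),("green",(420,252),.038),("tin",(222,165),.072)):print(n,plane(T,p,z))
E
```

```text
target [0.4747 0.2031 0.1329] now [0.2332 0.5253 0.2498] bed [-84.2 402.8 302.9] head 1.153 turn 1.295 d(after turn) [-0.2846  0.2848  0.117 ] d(now) [-0.3516 -0.1963  0.117 ] q [ 1.03  0.28  1.51  0.    1.36 -0.12] t 0.2 F [0.4 0.4 0.5] w 0.0852 0.0
target [0.425  0.2102 0.2201] now [0.2332 0.5253 0.2498] bed [-84.2 402.8 302.9] head 1.153 turn 1.295 d(after turn) [-0.2847  0.2345  0.0299] d(now) [-0.3032 -0.2101  0.0299] q [ 1.03  0.28  1.51  0.    1.36 -0.12] t 0.2 F [0.4 0.4 0.5] w 0.0852 0.0
handle (array([ 0.53162709, -0.28152817,  0.03706884]), np.float64(0.00208679694534536))
handle top@.06 [ 0.53156498 -0.27743187  0.06      ]
[[ 0.64   -0.2637  0.016 ]
 [ 0.6144 -0.3497  0.016 ]
 [ 0.4269 -0.2947  0.016 ]
 [ 0.4523 -0.2115  0.016 ]] [ 0.53338777 -0.27987367  0.016     ]
-0.27817563532534145
pot [0.54728091 0.38490959 0.048     ]
green [ 0.48299544 -0.49849071  0.038     ]
tin [0.74164283 0.13384205 0.072     ]
```

The manual's scale: shifts go in units of 25 mm and turns go in units of 0.1 rad. Converting my numbers, -0.0352 m is -1.408, -0.0196 m is -0.784, 0.1 rad is 1.

```bash
echo '{"segments": [[-1.408, -0.784, 0, 1], [-1.408, -0.784, 0, 0], [-1.408, -0.784, 0, 0], [-1.408, -0.784, 0, 0], [-1.408, -0.784, 0, 0]]}' > mv.in && python3 steer.py mv.in 0.085 40
python3 go.py b 104 118 59.4 -.142
```

```text
clock: 0.72
position: [0.3415, 0.354, 0.2533]
ee_rot: [0.0, 0.256, 0.967, 0.0]
contact_force: [0.8, 0.3, -0.2]
width: 0.085
gripper_force: 0.0
target [0.4747 0.2031 0.1329] now [0.3415 0.354  0.2503] bed [ 30.  248.6 237.7] head 1.054 turn 1.196 d(after turn) [-0.1306  0.1532  0.1174] d(now) [-0.1904 -0.0654  0.1174] q [ 0.66  0.15  1.67 -0.    1.32 -0.39] t 0.72 F [ 0.8  0.3 -0.2] w 0.085 0.0
```

```bash
echo '{"segments": [[-1.52, -0.52, 0, 0], [-1.52, -0.52, 0, 0], [-1.52, -0.52, 0, 0], [-1.52, -0.52, 0, 0], [-1.52, -0.52, 0, 0]]}' > mv.in && python3 steer.py mv.in >/dev/null
echo '{"segments": [[0, 0, 0, 1.2], [0, 0, 0, 1.2], [0, 0, 0, 1.2], [0, 0, 0, 1.2], [0, 0, 0, 1.2]]}' > mv.in && python3 steer.py mv.in >/dev/null
echo '{"segments": [[0, 0, 0.32, 1.2], [0, 0, 0.32, 1.2], [0, 0, 0.32, 1.2], [0, 0, 0.32, 1.2], [0, 0, 0.32, 1.2]]}' > mv.in && python3 steer.py mv.in
python3 go.py b 104 118 59.4 -.142
```

```text
clock: 1.97
position: [0.474, 0.205, 0.213]
ee_rot: [-0.0, 0.759, 0.651, 0.0]
contact_force: [-0.0, -0.3, -1.1]
width: 0.0849
gripper_force: 0.0
target [0.4747 0.2031 0.1329] now [0.474 0.205 0.21 ] bed [141.6 119.8 126.6] head -0.153 turn -0.011 d(after turn) [-0.0018  0.0011  0.077 ] d(now) [-0.0018  0.0011  0.077 ] q [0.27 0.22 1.69 0.   1.23 0.43] t 1.97 F [-0.  -0.3 -1.1] w 0.0849 0.0
```

Scaled: 0.02 m is 0.8, 0.017 m is 0.68, -0.011 rad is -0.11.

```bash
echo '{"segments": [[-0.04, 0.04, 0.8, -0.11], [0, 0, 0.8, 0], [0, 0, 0.8, 0], [0, 0, 0.68, 0], [0, 0, 0, 0]]}' > mv.in && python3 steer.py mv.in
echo '{"segments": [[0, 0, 0, 0], [0, 0, 0, 0], [0, 0, 0, 0], [0, 0, 0, 0], [0, 0, 0, 0]]}' > mv.in && python3 steer.py mv.in 0.0 40
python3 go.py b 104 118 59.4 -.142
python3 - <<'E'
from rig import manip;import cv2,numpy as np
a=manip.get_image("top")["img"][190:290,150:290,::-1];b=manip.get_image("side")["img"][200:300,240:380,::-1]
cv2.imwrite("pics/g1.png",cv2.resize(np.vstack([a,b]),None,fx=2.9,fy=2.9,interpolation=cv2.INTER_CUBIC))
E
```

```text
clock: 2.38
position: [0.4724, 0.2032, 0.1332]
ee_rot: [-0.002, 0.754, 0.657, -0.003]
contact_force: [-0.1, -0.9, -0.2]
width: 0.0852
gripper_force: 0.0
clock: 2.8
position: [0.4754, 0.2041, 0.1373]
ee_rot: [0.0, 0.753, 0.657, 0.001]
contact_force: [0.6, -0.0, 0.7]
width: 0.0249
gripper_force: 0.0
target [0.4747 0.2031 0.1329] now [0.4754 0.2041 0.1343] bed [105.1 119.1  60.3] head -0.136 turn 0.006 d(after turn) [-0.0011 -0.0005  0.0013] d(now) [-0.0011 -0.0005  0.0013] q [0.27 0.28 1.81 0.   1.05 0.41] t 2.8 F [ 0.6 -0.   0.7] w 0.0249 0.0
```

View pics/g1.png

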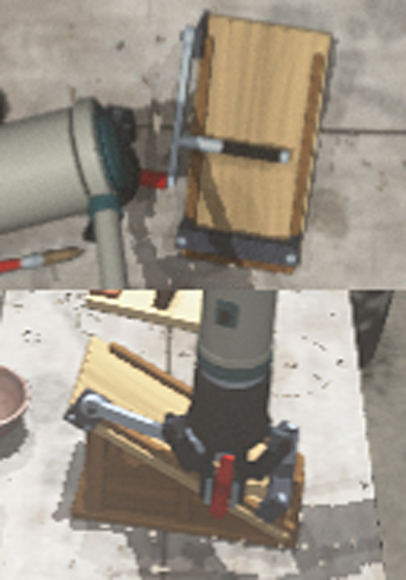

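The grip sits between the fingers: its tip shows at (222,485) in the lower half. I'll let the fingers finish closing and compute the arc increments.

```bash
echo '{"segments": [[0, 0, 0, 0], [0, 0, 0, 0], [0, 0, 0, 0]]}' > mv.in && python3 steer.py mv.in 0.0 40
python3 go.py b 104 118 59.4 -.142
python3 -c "
import numpy as np
a=np.radians(-16.5+6.5*np.arange(21));u=-150*np.cos(a);v=150*np.sin(a)
print(np.c_[np.diff(u),-np.diff(v)].round(1).tolist())"
```

```text
clock: 3.15
position: [0.4759, 0.204, 0.1369]
ee_rot: [0.001, 0.754, 0.657, 0.001]
contact_force: [2.2, -1.3, 1.8]
width: 0.0166
gripper_force: 39.1
target [0.4747 0.2031 0.1329] now [0.4759 0.204  0.1339] bed [105.4 119.   59.7] head -0.136 turn 0.006 d(after turn) [-0.001  -0.0011  0.0009] d(now) [-0.001  -0.0011  0.0009] q [ 0.27  0.28  1.81 -0.    1.05  0.41] t 3.15 F [ 2.2 -1.3  1.8] w 0.0166 39.1
[[-3.9, -16.6], [-2.0, -16.9], [-0.1, -17.0], [1.9, -16.9], [3.8, -16.6], [5.6, -16.1], [7.4, -15.3], [9.1, -14.4], [10.6, -13.3], [12.1, -12.0], [13.4, -10.5], [14.5, -8.9], [15.4, -7.3], [16.1, -5.5], [16.6, -3.6], [16.9, -1.7], [17.0, 0.2], [16.9, 2.1], [16.5, 4.0], [16.0, 5.9]]
```

Scaled: -0.017 m is -0.68, -0.0169 m is -0.676.

```bash
echo '{"segments": [[0, -0.16, -0.664, 0], [0, -0.08, -0.676, 0], [0, 0, -0.68, 0], [0, 0.08, -0.68, 0], [0, 0.16, -0.664, 0]]}' > mv.in && python3 steer.py mv.in | grep force
python3 go.py b 104 118 59.4 -.142
echo '{"segments": [[0, 0.22, -0.64, 0], [0, 0.296, -0.612, 0], [0, 0.36, -0.576, 0], [0, 0.424, -0.532, 0], [0, 0.48, -0.48, 0]]}' > mv.in && python3 steer.py mv.in |grep force
python3 go.py b 104 118 59.4 -.142
```

```text
contact_force: [1.1, 1.9, -6.3]
gripper_force: 39.2
target [0.4747 0.2031 0.1329] now [0.4726 0.2044 0.2164] bed [143.7 119.  132.9] head -0.136 turn 0.006 d(after turn) [-0.001   0.0029  0.0835] d(now) [-0.001   0.0028  0.0835] q [0.27 0.21 1.68 0.   1.25 0.41] t 3.57 F [ 1.1  1.9 -6.3] w 0.0164 39.2
contact_force: [-23.9, 3.4, 11.9]
gripper_force: 39.3
target [0.4747 0.2031 0.1329] now [0.5071 0.1997 0.2874] bed [209.4 119.2 176.9] head -0.135 turn 0.007 d(after turn) [-0.0011 -0.0282  0.1553] d(now) [-0.0009 -0.0282  0.1553] q [0.24 0.23 1.48 0.01 1.46 0.37] t 3.98 F [-23.9   3.4  11.9] w 0.0163 39.3
```

Scaled: -0.002 m is -0.08.

```bash
echo '{"segments": [[0, -0.08, -0.08, 0], [0, 0, 0, 0]]}' > mv.in && python3 steer.py mv.in | grep force
python3 go.py b 250 118 24.5 -.142
echo '{"segments": [[0, 0.52, -0.432, 0], [0, 0.56, -0.368, 0], [0, 0, 0, 0]]}' > mv.in && python3 steer.py mv.in | grep force
python3 go.py b 250 118 24.5 -.142
```

```text
contact_force: [-14.4, 1.9, 12.4]
gripper_force: 40.1
target [0.6172 0.1827 0.1757] now [0.5096 0.1993 0.2909] bed [213.4 119.2 178.6] head -0.135 turn 0.007 d(after turn) [-0.0012  0.1107  0.1134] d(now) [-0.0019  0.1106  0.1134] q [0.24 0.22 1.48 0.01 1.45 0.38] t 4.15 F [-14.4   1.9  12.4] w 0.0161 40.1
contact_force: [-19.3, 1.4, 25.2]
gripper_force: 42.0
target [0.6172 0.1827 0.1757] now [0.5357 0.1958 0.3141] bed [247.7 119.4 185.6] head -0.135 turn 0.007 d(after turn) [-0.0015  0.0849  0.1369] d(now) [-0.0021  0.0849  0.1369] q [0.22 0.25 1.39 0.01 1.52 0.36] t 4.4 F [-19.3   1.4  25.2] w 0.0164 42.0
```

Scaled: -0.005 m is -0.2, -0.003 m is -0.12.

```bash
echo '{"segments": [[0, -0.12, -0.2, 0], [0, 0, 0, 0]]}' > mv.in && python3 steer.py mv.in | grep force
python3 go.py b 250 118 24.5 -.142
```

```text
contact_force: [-7.3, 0.7, 7.3]
gripper_force: 41.5
target [0.6172 0.1827 0.1757] now [0.5371 0.1955 0.3157] bed [249.7 119.3 186.2] head -0.135 turn 0.007 d(after turn) [-0.0013  0.0821  0.1393] d(now) [-0.0019  0.0821  0.1393] q [0.23 0.25 1.39 0.   1.52 0.36] t 4.57 F [-7.3  0.7  7.3] w 0.0163 41.5
```

Scaled: 0.0158 m is 0.632, 0.014 m is 0.56.

```bash
echo '{"segments": [[0, 0.56, -0.4, 0], [0, 0.632, -0.248, 0], [0, 0, 0, 0]]}' > mv.in && python3 steer.py mv.in | grep force
python3 go.py b 250 118 24.5 -.142
echo '{"segments": [[0, 0.656, -0.176, 0], [0, 0.672, -0.1, 0], [0, 0, 0, 0]]}' > mv.in && python3 steer.py mv.in | grep force
python3 go.py b 250 118 24.5 -.142
```

```text
contact_force: [-4.4, 0.3, 11.0]
gripper_force: 41.4
target [0.6172 0.1827 0.1757] now [0.5697 0.191  0.3331] bed [287.  119.4 184.9] head -0.136 turn 0.006 d(after turn) [-0.0015  0.0486  0.1573] d(now) [-0.0018  0.0486  0.1573] q [0.21 0.28 1.29 0.   1.57 0.34] t 4.82 F [-4.4  0.3 11. ] w 0.016 41.4
contact_force: [-2.2, -0.1, 7.7]
gripper_force: 43.5
target [0.6172 0.1827 0.1757] now [0.604  0.1861 0.3394] bed [320.2 119.5 173. ] head -0.137 turn 0.005 d(after turn) [-0.0016  0.0136  0.1637] d(now) [-0.0016  0.0136  0.1637] q [0.19 0.33 1.21 0.   1.6  0.33] t 5.07 F [-2.2 -0.1  7.7] w 0.0163 43.5
```

Scaled: 0.017 m is 0.68, 0.0169 m is 0.676.

```bash
echo '{"segments": [[0, 0.68, -0.04, 0], [0, 0.676, 0.04, 0], [0, 0.668, 0.112, 0], [0, 0, 0, 0]]}' > mv.in && python3 steer.py mv.in | grep force
python3 go.py b 250 118 24.5 -.142
echo '{"segments": [[0, 0.648, 0.2, 0], [0, 0.44, 0.18, 0], [0, 0, 0, 0]]}' > mv.in && python3 steer.py mv.in | grep force
python3 go.py b 250 118 24.5 -.142
```

```text
contact_force: [2.9, -0.2, 1.5]
gripper_force: 43.0
target [0.6172 0.1827 0.1757] now [0.656  0.1789 0.3349] bed [363.3 119.7 142.9] head -0.137 turn 0.005 d(after turn) [-0.0018 -0.0393  0.1591] d(now) [-0.0016 -0.0393  0.1591] q [ 0.16  0.41  1.1  -0.    1.63  0.3 ] t 5.4 F [ 2.9 -0.2  1.5] w 0.0162 43.0
contact_force: [-11.9, -0.1, 12.1]
gripper_force: 43.9
target [0.6172 0.1827 0.1757] now [0.6766 0.1761 0.3278] bed [377.8 119.8 126.4] head -0.136 turn 0.006 d(after turn) [-0.0018 -0.0583  0.1527] d(now) [-0.0015 -0.0583  0.1527] q [0.15 0.45 1.05 0.   1.65 0.29] t 5.65 F [-11.9  -0.1  12.1] w 0.0159 43.9
```

The lever is at its stop: the tangential force is up to about 16 N and the horizontal offset of 58 mm matches q=2.5. I'll let go, back off, and look.

```bash
echo '{"segments": [[0, -0.08, 0, 0], [0, 0, 0, 0], [0, 0, 0, 0], [0, 0, 0, 0], [0, 0, 0, 0]]}' > mv.in && python3 steer.py mv.in 0.085 >/dev/null
echo '{"segments": [[0, 0, -1, 0], [0, 0, -1.2, 0], [0, 0, -1.2, 0], [0, 0, -1.2, 0], [0, 0, -0.8, 0]]}' > mv.in && python3 steer.py mv.in |grep -E "force|pos|width"
echo '{"segments": [[-0.16, -1.48, 0, 0], [-0.16, -1.48, 0, 0], [-1.64, 0, 0, 0], [-1.64, 0, 0, 0], [-1.64, 0, 0, 0]]}' > mv.in && python3 steer.py mv.in |grep -E "force|pos|width"
echo '{"segments": [[-1.64, 0, 0, 0], [-1.64, 0, 0, 0], [-1.64, 0, 0, 0], [-1.64, 0, 0, 0], [-1.6, 0, 0, 0]]}' > mv.in && python3 steer.py mv.in |grep -E "force|pos|width"
python3 go.py w .5315 -.2785 .2 1.30
python3 - <<'E'
from rig import manip;import cv2,numpy as np
t=manip.get_image("top");s=manip.get_image("side")
cv2.imwrite("pics/t2.png",t["img"][:,:,::-1]);cv2.imwrite("pics/s2.png",s["img"][:,:,::-1])
a=t["img"][140:290,170:300,::-1];b=s["img"][170:320,200:360,::-1]
cv2.imwrite("pics/g2.png",cv2.resize(np.hstack([a,b]),None,fx=2.7,fy=2.7,interpolation=cv2.INTER_CUBIC))
E
```

```text
position: [0.6784, 0.176, 0.4674]
contact_force: [0.1, 0.9, 0.5]
width: 0.0851
gripper_force: 0.0
position: [0.5863, 0.056, 0.4645]
contact_force: [0.6, -0.9, -0.7]
width: 0.0849
gripper_force: 0.0
position: [0.5589, -0.1479, 0.4642]
contact_force: [0.9, 0.5, 0.2]
width: 0.0851
gripper_force: 0.0
target [ 0.5315 -0.2785  0.2   ] now [ 0.5589 -0.1479  0.4612] bed [ 383.3 -217.5  277.2] head -0.136 turn -1.436 d(after turn) [-0.0084 -0.1332  0.2612] d(now) [-0.1331 -0.0096  0.2612] q [-0.38  0.24  1.04 -0.    1.85 -0.24] t 7.32 F [0.9 0.5 0.2] w 0.0851 0.0
```

View pics/g2.png

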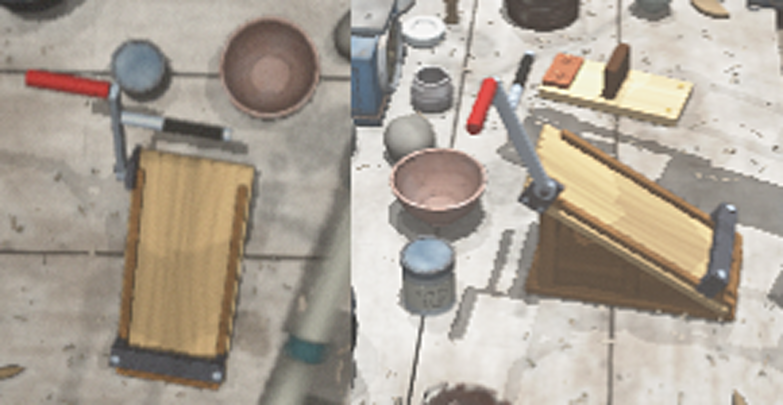

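The lever is fully back and nothing else has moved. In the crop the grip runs from (28,77) to (110,90) in the top half and (475,128) to (490,82) in the side half. The hinge is at (122,178) and (545,190), and the bed corner at (255,166) and (542,127).

```bash
python3 - <<'E'
from go import *
T=manip.get_image("top");S=manip.get_image("side")
ct=lambda p:(p[0]/2.7-.3+170,p[1]/2.7-.3+140)
cs=lambda p:((p[0]-351)/2.7-.3+200,p[1]/2.7-.3+170)
for k,a,b in(("gout",(28,77),(475,128)),("gin",(110,90),(490,82)),("hinge",(122,178),(545,190)),("corner",(255,166),(542,127)),("bartip",(229,134),(529,57)),("bL",(115,360),(717,293)),("bR",(217,377),(730,207))):
    x,e=tri(T,ct(a),S,cs(b));print(k,x.round(4),round(e,4),(RB.inv().apply(x-O)*1e3).round(1))
E
python3 go.py w .5315 -.2785 .2 1.30
```

```text
gout [0.6786 0.21   0.3153] 0.0046 [369.1 153.7 117. ]
gin [0.6688 0.132  0.3159] 0.0023 [370.5  75.1 116.7]
hinge [0.6052 0.1373 0.1748] 0.0057 [244.9  71.3  26.4]
corner [ 0.6197 -0.0022  0.1542] 0.0019 [264.  -64.7  -8.4]
bartip [0.6353 0.0211 0.2716] 0.0038 [333.2 -39.5  87.1]
bL [0.4069 0.1562 0.0472] 0.0024 [ 8.8 62.  15.4]
bR [0.3903 0.0371 0.0753] 0.0001 [ 23.1 -58.3  39.5]
target [ 0.5315 -0.2785  0.2   ] now [ 0.5594 -0.1471  0.4608] bed [ 383.4 -216.6  276.7] head -0.139 turn -1.439 d(after turn) [-0.0084 -0.1343  0.2607] d(now) [-0.1342 -0.0094  0.2607] q [-0.38  0.25  1.04  0.    1.85 -0.24] t 7.52 F [-0.5 -0.  -0.2] w 0.0849 0.0
```

The grip lies within 3 mm of the model, so the calibration is good. Now to the carrier: over it, turn, then descend.

Scaled: -0.0335 m is -1.34, 0.01 m is 0.4, -0.12 rad is -1.2.

```bash
echo '{"segments": [[-1.34, -0.096, 0.4, 0], [-1.34, -0.096, 0.4, 0], [-1.34, -0.096, 0.4, 0], [-1.34, -0.096, 0.4, 0], [0, 0, 0, -1.2]]}' > mv.in && python3 steer.py mv.in >/dev/null
echo '{"segments": [[0, 0, 0.8, -1.2], [0, 0, 0.8, -1.2], [0, 0, 0.8, -1.2], [0, 0, 0.8, -1.2], [0, 0, 0.8, -1.2]]}' > mv.in && python3 steer.py mv.in >/dev/null
echo '{"segments": [[0, 0, 0.8, -1.2], [0, 0, 0.8, -1.2], [0, 0, 0.8, -1.2], [0, 0, 0.8, -1.2], [0, 0, 0.8, -1.2]]}' > mv.in && python3 steer.py mv.in >/dev/null
echo '{"segments": [[0, 0, 0.8, -1.2], [0, 0, 0, 0]]}' > mv.in && python3 steer.py mv.in 
python3 go.py w .5318 -.2785 .046 1.297
```

```text
clock: 8.93
position: [0.5305, -0.2741, 0.2001]
ee_rot: [-0.004, 0.131, 0.991, 0.002]
contact_force: [-0.6, 0.4, -0.2]
width: 0.0846
gripper_force: 0.0
target [ 0.5318 -0.2785  0.046 ] now [ 0.5305 -0.2741  0.1971] bed [ 242.3 -346.5   53.7] head 1.308 turn 0.011 d(after turn) [-0.0036 -0.0044  0.1511] d(now) [-0.0036 -0.0044  0.1511] q [-0.59  0.35  1.54  0.    1.27 -1.9 ] t 8.93 F [-0.6  0.4 -0.2] w 0.0846 0.0
```

Scaled: 0.03 m is 1.2, 0.015 m is 0.6, 0.01 rad is 0.1.

```bash
echo '{"segments": [[-0.144, -0.176, 1.2, 0.1], [0, 0, 1.2, 0], [0, 0, 1.2, 0], [0, 0, 0.6, 0], [0, 0, 0, 0]]}' > mv.in && python3 steer.py mv.in >/dev/null
python3 go.py w .5318 -.2785 .046 1.297
echo '{"segments": [[0, 0, 0.48, 0], [0, 0, 0.48, 0], [0, 0, 0.48, 0], [0, 0, 0.36, 0], [0, 0, 0, 0]]}' > mv.in && python3 steer.py mv.in |grep force
python3 go.py w .5318 -.2785 .046 1.297
```

```text
target [ 0.5318 -0.2785  0.046 ] now [ 0.533  -0.2802  0.0934] bed [ 193.4 -352.2  -37.8] head 1.293 turn -0.004 d(after turn) [0.0013 0.0012 0.0474] d(now) [0.0013 0.0012 0.0474] q [-0.6   0.44  1.67  0.    1.04 -1.89] t 9.35 F [-0.7  0.5  0.2] w 0.085 0.0
contact_force: [0.0, 1.1, -0.1]
gripper_force: 0.0
target [ 0.5318 -0.2785  0.046 ] now [ 0.5345 -0.2818  0.0511] bed [ 173.7 -353.6  -75.3] head 1.293 turn -0.004 d(after turn) [0.0035 0.0025 0.0051] d(now) [0.0035 0.0025 0.0051] q [-0.6   0.49  1.71  0.    0.94 -1.89] t 9.77 F [ 0.   1.1 -0.1] w 0.0847 0.0
```

Clean straddle. I'll correct the offset and close with a light grip.

Scaled: 0.004 m is 0.16, 0.0025 m is 0.1, -0.004 rad is -0.04.

```bash
echo '{"segments": [[0.1, 0.088, 0.16, -0.04], [0, 0, 0, 0], [0, 0, 0, 0]]}' > mv.in && python3 steer.py mv.in - 30 >/dev/null
echo '{"segments": [[0, 0, 0, 0], [0, 0, 0, 0], [0, 0, 0, 0], [0, 0, 0, 0], [0, 0, 0, 0]]}' > mv.in && python3 steer.py mv.in 0.06 30 | grep -E "force|width"
python3 go.py w .5318 -.2785 .046 1.297
echo '{"segments": [[0, 0, -0.4, 0], [0, 0, -0.8, 0], [0, 0, -0.8, 0], [0, 0, 0, 0]]}' > mv.in && python3 steer.py mv.in | grep -E "force|width"
python3 go.py b 150 0 150 1.429
python3 - <<'E'
from rig import manip;import cv2,numpy as np
t=manip.get_image("top");s=manip.get_image("side")
a=t["img"][180:290,300:420,::-1];b=s["img"][150:260,230:350,::-1]
cv2.imwrite("pics/g3.png",cv2.resize(np.hstack([a,b]),None,fx=3.3,fy=3.3,interpolation=cv2.INTER_CUBIC))
E
```

```text
contact_force: [0.4, -0.9, 5.5]
width: 0.0691
gripper_force: 35.8
target [ 0.5318 -0.2785  0.046 ] now [ 0.5329 -0.2803  0.0482] bed [ 170.7 -352.2  -77. ] head 1.298 turn 0.001 d(after turn) [0.0015 0.0014 0.0022] d(now) [0.0015 0.0014 0.0022] q [-0.6   0.49  1.72 -0.    0.93 -1.9 ] t 10.43 F [ 0.4 -0.9  5.5] w 0.0691 35.8
contact_force: [0.5, -1.1, -2.1]
width: 0.0698
gripper_force: 35.5
target [0.4527 0.087  0.2344] now [ 0.5343 -0.2808  0.1006] bed [ 198.1 -352.6  -32.3] head 1.298 turn -0.131 d(after turn) [ 0.132   0.3523 -0.1354] d(now) [ 0.1769  0.332  -0.1354] q [-0.6   0.43  1.66  0.    1.04 -1.9 ] t 10.77 F [ 0.5 -1.1 -2.1] w 0.0698 35.5
```

View pics/g3.png

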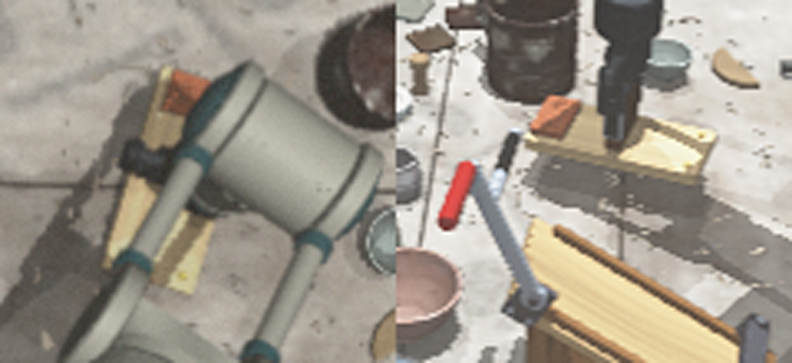

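The board hangs level in the grip, seen at (160,190) and (620,140). The lever is still back and the bowl is untouched. I'll lift it and carry it to above the bed.

```bash
echo '{"segments": [[0, 0, -1, 0], [0, 0, -1.4, 0], [0, 0, -1.4, 0], [0, 0, -1.4, 0], [0, 0, -0.8, -0.6]]}' > mv.in && python3 steer.py mv.in >/dev/null
echo '{"segments": [[0, 0, 0, -0.71], [0, 0, 0, 0]]}' > mv.in && python3 steer.py mv.in |grep -E "force|width"
python3 go.py b 187.6 0 121 1.429
```

```text
contact_force: [-0.5, -0.3, -3.1]
width: 0.07
gripper_force: 36.5
target [0.4992 0.0804 0.2281] now [ 0.5324 -0.2796  0.2472] bed [ 269.6 -351.7   95.7] head 1.43 turn 0.001 d(after turn) [0.0837 0.3517 0.0191] d(now) [0.0833 0.3518 0.0191] q [-0.6   0.32  1.45  0.    1.37 -2.03] t 11.45 F [-0.5 -0.3 -3.1] w 0.07 36.5
```

The manual's scale: shifts go in units of 25 mm and turns go in units of 0.1 rad. Converting my numbers, 0.035 m is 1.4, 0.03 m is 1.2.

```bash
echo '{"segments": [[0.48, 1, 0, 0], [0.48, 1.2, 0, 0], [0.48, 1.4, 0, 0], [0.48, 1.4, 0, 0], [0.48, 1.4, 0, 0]]}' > mv.in && python3 steer.py mv.in >/dev/null
echo '{"segments": [[0.464, 1.4, 0, 0], [0.464, 1.4, 0, 0], [0, 1.4, 0, 0], [0, 1.4, 0, 0], [0, 1.2, 0, 0]]}' > mv.in && python3 steer.py mv.in |grep -E "force|width"
echo '{"segments": [[0, 0.872, 0, 0], [0, 0, 0, 0]]}' > mv.in && python3 steer.py mv.in |grep -E "force|width"
python3 go.py b 187.6 0 121 1.429
```

```text
contact_force: [1.2, 0.7, -3.4]
width: 0.0697
gripper_force: 36.6
contact_force: [0.8, -1.0, -2.3]
width: 0.0691
gripper_force: 36.7
target [0.4992 0.0804 0.2281] now [0.4985 0.0845 0.2447] bed [194.8   4.  136. ] head 1.431 turn 0.002 d(after turn) [-0.0014 -0.004   0.0166] d(now) [-0.0013 -0.004   0.0166] q [ 0.03  0.18  1.65  0.    1.32 -1.4 ] t 12.45 F [ 0.8 -1.  -2.3] w 0.0691 36.7
```

```bash
echo '{"segments": [[-0.4, -0.08, 0.6, 0], [-0.4, -0.08, 0.6, 0], [0, 0, 0.24, 0], [0, 0, 0, 0]]}' > mv.in && python3 steer.py mv.in - 25|grep -E "force|width"
python3 go.py b 150 0 47 1.429
python3 - <<'E'
from rig import manip;import cv2,numpy as np
t=manip.get_image("top");s=manip.get_image("side")
a=t["img"][140:290,170:310,::-1];b=s["img"][150:300,220:370,::-1]
cv2.imwrite("pics/g4.png",cv2.resize(np.hstack([a,b]),None,fx=2.7,fy=2.7,interpolation=cv2.INTER_CUBIC))
E
```

```text
contact_force: [-0.2, -0.0, -2.1]
width: 0.0693
gripper_force: 36.7
target [0.5036 0.0798 0.1452] now [0.5167 0.073  0.2079] bed [193.4  -4.8  94.4] head 1.427 turn -0.002 d(after turn) [0.0134 0.0049 0.0628] d(now) [0.0134 0.0049 0.0628] q [ 0.01  0.23  1.68 -0.    1.24 -1.42] t 12.78 F [-0.2 -0.  -2.1] w 0.0693 36.7
```

View pics/g4.png

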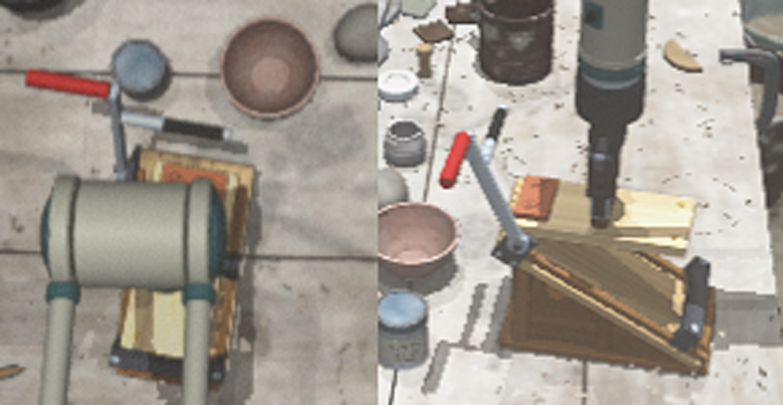

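The level board hangs over the slope with its tile end uphill at (190,180), nearly in line with the rails. I'll settle and re-read.

```bash
echo '{"segments": [[0, 0, 0, 0], [0, 0, 0, 0], [0, 0, 0, 0]]}' > mv.in && python3 steer.py mv.in |grep -E "force"
python3 go.py b 150 0 47 1.429
```

```text
contact_force: [0.9, -0.6, -2.3]
gripper_force: 36.7
target [0.5036 0.0798 0.1452] now [0.519  0.0735 0.212 ] bed [197.3  -4.   96.8] head 1.429 turn -0.0 d(after turn) [0.0162 0.004  0.0667] d(now) [0.0162 0.004  0.0667] q [ 0.01  0.22  1.68  0.    1.24 -1.42] t 13.13 F [ 0.9 -0.6 -2.3] w 0.0695 36.7
```

```bash
echo '{"segments": [[0.04, 0.16, 0.24, 0], [0.04, 0, 0.24, 0], [0, 0, 0, 0], [0, 0, 0, 0]]}' > mv.in && python3 steer.py mv.in |grep -E "force"
python3 go.py b 150 0 47 1.429
echo '{"segments": [[0.08, 0, 0.32, 0], [0.08, 0, 0.32, 0], [0, 0, 0, 0], [0, 0, 0, 0]]}' > mv.in && python3 steer.py mv.in |grep -E "force"
python3 go.py b 150 0 47 1.429
```

```text
contact_force: [-5.0, 0.6, -0.5]
gripper_force: 35.8
target [0.5036 0.0798 0.1452] now [0.5163 0.078  0.1989] bed [1.879e+02 1.000e-01 8.710e+01] head 1.429 turn 0.0 d(after turn) [ 0.0126 -0.0001  0.0537] d(now) [ 0.0126 -0.0001  0.0537] q [ 0.02  0.23  1.7   0.    1.21 -1.41] t 13.47 F [-5.   0.6 -0.5] w 0.0693 35.8
contact_force: [-2.2, 0.4, -0.7]
gripper_force: 35.8
target [0.5036 0.0798 0.1452] now [0.5126 0.0786 0.1827] bed [176.5   0.2  74.9] head 1.429 turn 0.0 d(after turn) [ 0.0089 -0.0002  0.0375] d(now) [ 0.0089 -0.0002  0.0375] q [ 0.02  0.24  1.73  0.    1.17 -1.41] t 13.8 F [-2.2  0.4 -0.7] w 0.0696 35.8
```

Contact began gently and the board is pivoting. I'll carry on lowering.

Scaled: 0.008 m is 0.32, 0.002 m is 0.08.

```bash
echo '{"segments": [[0.08, 0, 0.32, 0], [0.08, 0, 0.32, 0], [0.08, 0, 0.32, 0], [0, 0, 0, 0], [0, 0, 0, 0]]}' > mv.in && python3 steer.py mv.in |grep -E "force"
python3 go.py b 150 0 47 1.429
echo '{"segments": [[0.08, 0, 0.24, 0], [0.04, 0, 0.16, 0], [0, 0, 0, 0], [0, 0, 0, 0]]}' > mv.in && python3 steer.py mv.in |grep -E "force"
python3 go.py b 150 0 47 1.429
```

```text
contact_force: [-0.7, -0.4, -2.3]
gripper_force: 35.4
target [0.5036 0.0798 0.1452] now [0.5077 0.0793 0.1585] bed [1.602e+02 1.000e-01 5.650e+01] head 1.429 turn -0.0 d(after turn) [ 0.0041 -0.0001  0.0133] d(now) [ 0.0041 -0.0001  0.0133] q [ 0.02  0.26  1.78  0.    1.11 -1.41] t 14.22 F [-0.7 -0.4 -2.3] w 0.0694 35.4
contact_force: [0.2, 0.1, -2.0]
gripper_force: 35.6
target [0.5036 0.0798 0.1452] now [0.5045 0.0797 0.149 ] bed [1.527e+02 1.000e-01 4.980e+01] head 1.429 turn 0.0 d(after turn) [ 0.0009 -0.0001  0.0038] d(now) [ 0.0009 -0.0001  0.0038] q [ 0.02  0.26  1.8   0.    1.08 -1.41] t 14.55 F [ 0.2  0.1 -2. ] w 0.0696 35.6
```

```bash
echo '{"segments": [[0, 0, 0.12, 0], [0, 0, 0, 0], [0, 0, 0, 0]]}' > mv.in && python3 steer.py mv.in |grep -E "force"
echo '{"segments": [[0, 0, 0.12, 0], [0, 0, 0, 0], [0, 0, 0, 0]]}' > mv.in && python3 steer.py mv.in |grep -E "force"
python3 go.py b 150 0 47 1.429
python3 - <<'E'
from rig import manip;import cv2,numpy as np
t=manip.get_image("top");s=manip.get_image("side")
a=t["img"][170:290,190:290,::-1];b=s["img"][190:300,240:360,::-1]
a=cv2.resize(a,None,fx=3.6,fy=3.6,interpolation=cv2.INTER_CUBIC);b=cv2.resize(b,(432,432*110//120),interpolation=cv2.INTER_CUBIC)
b=cv2.copyMakeBorder(b,0,432-b.shape[0],0,0,0)
cv2.imwrite("pics/g5.png",np.hstack([a,b]))
E
```

```text
contact_force: [-3.8, -0.3, 9.5]
gripper_force: 36.8
contact_force: [-9.1, -0.9, 27.5]
gripper_force: 39.1
target [0.5036 0.0798 0.1452] now [0.5046 0.0797 0.1476] bed [1.52e+02 1.00e-01 4.86e+01] head 1.429 turn 0.0 d(after turn) [ 0.0009 -0.0001  0.0023] d(now) [ 0.0009 -0.0001  0.0023] q [ 0.02  0.26  1.8   0.    1.08 -1.41] t 15.05 F [-9.1 -0.9 27.5] w 0.0693 39.1
```

View pics/g5.png

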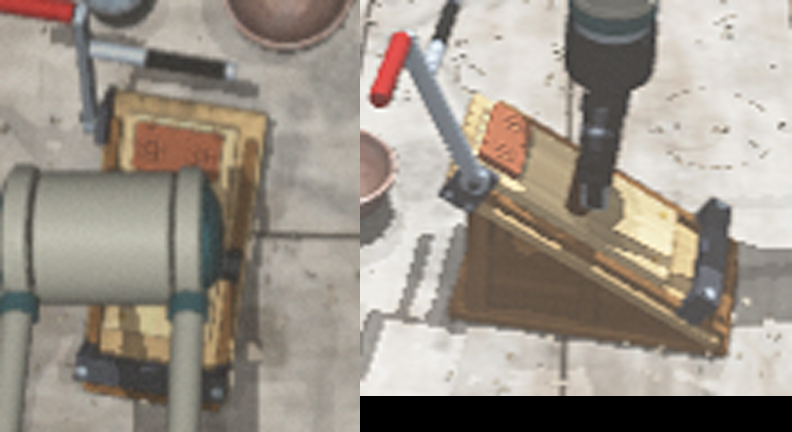

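The board lies flat on the slope between the rails, tile uphill at (175,145), downhill end short of the bridge. I'll relieve the pressure and slide it down.

Scaled: 0.0087 m is 0.348, -0.005 m is -0.2.

```bash
echo '{"segments": [[0, 0, -0.2, 0], [0.348, 0, 0.2, 0], [0.348, 0, 0.2, 0], [0, 0, 0, 0]]}' > mv.in && python3 steer.py mv.in |grep -E "force"
python3 go.py b 100 0 49 1.429
echo '{"segments": [[0.348, 0, 0.2, 0], [0.348, 0, 0.2, 0], [0, 0, 0, 0]]}' > mv.in && python3 steer.py mv.in |grep -E "force"
python3 go.py b 100 0 49 1.429
```

```text
contact_force: [-4.2, 0.4, -1.7]
gripper_force: 35.7
target [0.4598 0.086  0.1219] now [0.4827 0.0824 0.1359] bed [127.1  -0.4  49.4] head 1.429 turn 0.0 d(after turn) [0.0231 0.0004 0.0141] d(now) [0.0231 0.0004 0.0141] q [ 0.03  0.25  1.85  0.    1.05 -1.4 ] t 15.48 F [-4.2  0.4 -1.7] w 0.0697 35.7
contact_force: [-1.6, -0.4, -1.8]
gripper_force: 35.4
target [0.4598 0.086  0.1219] now [0.4664 0.0848 0.1264] bed [108.   -0.3  49.5] head 1.429 turn 0.0 d(after turn) [0.0067 0.0003 0.0045] d(now) [0.0067 0.0003 0.0045] q [ 0.03  0.24  1.9   0.    1.01 -1.4 ] t 15.73 F [-1.6 -0.4 -1.8] w 0.0693 35.4
```

```bash
echo '{"segments": [[0.14, 0, 0.08, 0], [0.068, 0, 0.04, 0], [0, 0, 0, 0], [0, 0, 0, 0]]}' > mv.in && python3 steer.py mv.in |grep -E "force"
python3 go.py b 100 0 49 1.429
echo '{"segments": [[0.104, 0, 0.06, 0], [0, 0, 0, 0], [0, 0, 0, 0]]}' > mv.in && python3 steer.py mv.in |grep -E "force"
python3 go.py b 100 0 49 1.429
echo '{"segments": [[0.104, 0, 0.06, 0], [0, 0, 0, 0], [0, 0, 0, 0]]}' > mv.in && python3 steer.py mv.in |grep -E "force"
python3 go.py b 100 0 49 1.429
```

```text
contact_force: [1.4, -0.7, -1.5]
gripper_force: 35.4
target [0.4598 0.086  0.1219] now [0.4651 0.0853 0.1251] bed [106.3   0.   49. ] head 1.429 turn -0.0 d(after turn) [ 0.0054 -0.      0.0031] d(now) [ 0.0054 -0.      0.0031] q [ 0.03  0.23  1.91  0.    1.   -1.39] t 16.07 F [ 1.4 -0.7 -1.5] w 0.0696 35.4
contact_force: [-0.4, 0.3, -2.1]
gripper_force: 35.4
target [0.4598 0.086  0.1219] now [0.4624 0.0857 0.1236] bed [103.1   0.   49.1] head 1.429 turn -0.0 d(after turn) [ 0.0026 -0.      0.0017] d(now) [ 0.0026 -0.      0.0017] q [ 0.04  0.23  1.92  0.    0.99 -1.39] t 16.32 F [-0.4  0.3 -2.1] w 0.0697 35.4
contact_force: [-0.3, 0.1, -2.6]
gripper_force: 35.4
target [0.4598 0.086  0.1219] now [0.4596 0.086  0.1221] bed [100.    0.   49.2] head 1.429 turn 0.0 d(after turn) [-0.0001 -0.      0.0002] d(now) [-0.0001 -0.      0.0002] q [ 0.04  0.23  1.92  0.    0.99 -1.39] t 16.57 F [-0.3  0.1 -2.6] w 0.0698 35.4
```

```bash
echo '{"segments": [[0.104, 0, 0.06, 0], [0, 0, 0, 0], [0, 0, 0, 0]]}' > mv.in && python3 steer.py mv.in |grep -E "force"
python3 go.py b 100 0 49 1.429
echo '{"segments": [[0.104, 0, 0.06, 0], [0, 0, 0, 0], [0, 0, 0, 0]]}' > mv.in && python3 steer.py mv.in |grep -E "force"
python3 go.py b 100 0 49 1.429
```

```text
contact_force: [0.5, 0.3, -2.1]
gripper_force: 35.4
target [0.4598 0.086  0.1219] now [0.4574 0.0864 0.1208] bed [97.4  0.1 49.2] head 1.429 turn 0.0 d(after turn) [-0.0024 -0.0001 -0.0012] d(now) [-0.0024 -0.0001 -0.0012] q [ 0.04  0.23  1.93  0.    0.98 -1.39] t 16.82 F [ 0.5  0.3 -2.1] w 0.0696 35.4
contact_force: [3.9, -1.5, 3.1]
gripper_force: 36.1
target [0.4598 0.086  0.1219] now [0.4573 0.0866 0.1204] bed [97.1  0.2 49. ] head 1.43 turn 0.001 d(after turn) [-0.0025 -0.0002 -0.0015] d(now) [-0.0025 -0.0002 -0.0015] q [ 0.04  0.23  1.93 -0.    0.98 -1.39] t 17.07 F [ 3.9 -1.5  3.1] w 0.0696 36.1
```

Scaled: 0.003 m is 0.12, 0.0015 m is 0.06.

```bash
echo '{"segments": [[0.12, 0, 0.06, 0], [0, 0, 0, 0], [0, 0, 0, 0]]}' > mv.in && python3 steer.py mv.in |grep -E "force"
python3 go.py b 100 0 49 1.429
echo '{"segments": [[-0.08, 0, -0.04, 0], [0, 0, 0, 0], [0, 0, 0, 0], [0, 0, 0, 0], [0, 0, 0, 0]]}' > mv.in && python3 steer.py mv.in 0.085 >/dev/null
echo '{"segments": [[0, 0, -0.6, 0], [0, 0, -0.8, 0], [0, 0, -1.2, 0], [0, 0, -1.6, 0], [0, 0, -1.6, 0]]}' > mv.in && python3 steer.py mv.in |grep -E "force|width"
python3 go.py b 370 120 116 -.142
```

```text
contact_force: [8.4, -2.0, 9.9]
gripper_force: 36.9
target [0.4598 0.086  0.1219] now [0.4571 0.0867 0.1204] bed [96.9  0.3 49. ] head 1.43 turn 0.001 d(after turn) [-0.0027 -0.0003 -0.0015] d(now) [-0.0027 -0.0003 -0.0015] q [ 0.04  0.22  1.94 -0.    0.97 -1.39] t 17.32 F [ 8.4 -2.   9.9] w 0.0696 36.9
contact_force: [0.6, 0.7, 0.2]
width: 0.085
gripper_force: 0.0
target [0.6751 0.1765 0.315 ] now [0.4523 0.087  0.2642] bed [ 1.646e+02 -1.000e-01  1.760e+02] head 1.429 turn -1.571 d(after turn) [-0.1201 -0.2077 -0.0516] d(now) [-0.2077  0.1201 -0.0516] q [ 0.04  0.1   1.7   0.    1.35 -1.39] t 18.15 F [0.6 0.7 0.2] w 0.085 0.0
```

The board meets the stop: the force rose with no further motion. Next I'll rise, turn and go over the lever grip, then check the tile's position numerically.

Scaled: -0.03 m is -1.2, 0.12 rad is 1.2.

```bash
echo '{"segments": [[0, 0, -1.2, 1.2], [0, 0, -1.2, 1.2], [0, 0, -1.2, 1.2], [0, 0, -1.2, 1.2], [0, 0, -1.2, 1.2]]}' > mv.in && python3 steer.py mv.in >/dev/null
echo '{"segments": [[0, 0, -0.4, 1.2], [0, 0, 0, 1.2], [0, 0, 0, 1.2], [0, 0, 0, 1.2], [0, 0, 0, 1.2]]}' > mv.in && python3 steer.py mv.in >/dev/null
echo '{"segments": [[0, 0, 0, 1.2], [0, 0, 0, 1.2], [0, 0, 0, 1.2], [0, 0, 0, 0.11], [0, 0, 0, 0]]}' > mv.in && python3 steer.py mv.in >/dev/null
python3 go.py b 370 120 116 -.142
echo '{"segments": [[0.96, 1.2, 0, 0], [0.96, 1.4, 0, 0], [0.96, 1.4, 0, 0], [0.96, 1.4, 0, 0], [0.96, 1.4, 0, 0]]}' > mv.in && python3 steer.py mv.in |grep force
python3 go.py b 370 120 116 -.142
```

```text
target [0.6751 0.1765 0.315 ] now [0.4534 0.087  0.4233] bed [245.1   0.  313.2] head -0.14 turn 0.002 d(after turn) [0.12   0.2069 0.1081] d(now) [0.1195 0.2072 0.1081] q [0.04 0.05 1.37 0.   1.72 0.18] t 19.4 F [-1.   0.2  0.2] w 0.0851 0.0
contact_force: [0.5, -1.0, -0.1]
gripper_force: 0.0
target [0.6751 0.1765 0.315 ] now [0.6375 0.1813 0.4234] bed [391.5 119.4 228.9] head -0.139 turn 0.003 d(after turn) [0.0006 0.0379 0.1085] d(now) [0.0005 0.0379 0.1085] q [0.17 0.39 0.93 0.   1.83 0.31] t 19.82 F [ 0.5 -1.  -0.1] w 0.0848 0.0
```

```bash
echo '{"segments": [[0, 1.36, 0, 0], [0, 0, 0, 0], [0, 0, 0, 0]]}' > mv.in && python3 steer.py mv.in |grep force
python3 go.py b 370 120 116 -.142
python3 - <<'E'
from go import *
T=manip.get_image("top");S=manip.get_image("side")
def pix(d,p):
    q=d["T"][:3,:3].T@(p-d["T"][:3,3]);r,_=cv2.projectPoints(q[None],np.zeros(3),np.zeros(3),d["camera_matrix"],np.array([d["k1"],0,0,0.]));return r[0,0]
p=RB.apply(np.array([178,0,26])/1e3)+O
for n,d in(("T",T),("S",S)):
    e=pix(d,p).round(1);x,y=e.astype(int)
    c=cents(d["img"],(3,100,80),(14,220,255),(x-20,y-18,x+20,y+18))
    if c:
        m=cv2.moments(c[0].astype(np.float32));print(n,"expected tile",e,"seen",m["m10"]/m["m00"],m["m01"]/m["m00"],m["m00"])
    f=pix(d,RB.apply(np.array([188,0,26])/1e3)+O)-e;print("10mm uphill=",f.round(2))
E
```

```text
contact_force: [-0.6, 0.4, -0.7]
gripper_force: 0.0
target [0.6751 0.1765 0.315 ] now [0.6715 0.1754 0.4203] bed [419.8 118.4 208.9] head -0.14 turn 0.002 d(after turn) [0.0017 0.0038 0.1053] d(now) [0.0017 0.0038 0.1053] q [ 0.16  0.45  0.84 -0.    1.86  0.3 ] t 20.07 F [-0.6  0.4 -0.7] w 0.0851 0.0
T expected tile [237.2 229.3] seen 236.59034572733202 228.4801043705153 255.5
10mm uphill= [ 0.32 -3.03]
S expected tile [295.  236.4] seen 296.09504132231405 235.5013774104683 121.0
10mm uphill= [-2.67 -1.61]
```

The tile is where it should be when home, within a pixel in both views. Now the lever grip.

Scaled: 0.003 m is 0.12, 0.027 m is 1.08.

```bash
echo '{"segments": [[0.04, 0.12, 1.08, 0], [0, 0, 1.08, 0], [0, 0, 1.08, 0], [0, 0, 0.8, 0], [0, 0, 0.24, 0]]}' > mv.in && python3 steer.py mv.in |grep force
echo '{"segments": [[0, 0, 0, 0], [0, 0, 0, 0], [0, 0, 0, 0]]}' > mv.in && python3 steer.py mv.in |grep force
python3 go.py b 370 120 116 -.142
echo '{"segments": [[0, 0, 0, 0], [0, 0, 0, 0], [0, 0, 0, 0], [0, 0, 0, 0], [0, 0, 0, 0]]}' > mv.in && python3 steer.py mv.in 0.0 60 |grep -E "force|width"
echo '{"segments": [[0, 0, 0, 0], [0, 0, 0, 0], [0, 0, 0, 0], [0, 0, 0, 0], [0, 0, 0, 0]]}' > mv.in && python3 steer.py mv.in 0.0 60 |grep -E "force|width"
python3 go.py b 370 120 116 -.142
python3 -c "
import numpy as np
a=np.radians(113.2-6.5*np.arange(23));u=-150*np.cos(a);v=150*np.sin(a)
print(np.c_[np.diff(u),-np.diff(v)].round(1).tolist())"
```

```text
contact_force: [-0.7, 0.2, -0.1]
gripper_force: 0.0
contact_force: [0.1, 0.8, -0.0]
gripper_force: 0.0
target [0.6751 0.1765 0.315 ] now [0.6734 0.1761 0.3195] bed [370.9 119.4 120.8] head -0.142 turn 0.0 d(after turn) [0.0006 0.0016 0.0046] d(now) [0.0006 0.0016 0.0046] q [0.16 0.44 1.09 0.   1.61 0.3 ] t 20.83 F [ 0.1  0.8 -0. ] w 0.085 0.0
contact_force: [0.1, 0.1, 0.4]
width: 0.025
gripper_force: 0.0
contact_force: [5.0, -0.3, 2.8]
width: 0.0158
gripper_force: 58.7
target [0.6751 0.1765 0.315 ] now [0.674  0.1759 0.3172] bed [370.3 119.3 118.5] head -0.142 turn -0.0 d(after turn) [0.0007 0.001  0.0023] d(now) [0.0007 0.001  0.0023] q [ 0.16  0.44  1.09 -0.    1.61  0.3 ] t 21.67 F [ 5.  -0.3  2.8] w 0.0158 58.7
[[-16.0, -5.8], [-16.5, -4.0], [-16.9, -2.1], [-17.0, -0.1], [-16.9, 1.8], [-16.6, 3.7], [-16.1, 5.6], [-15.3, 7.3], [-14.4, 9.0], [-13.3, 10.6], [-12.0, 12.0], [-10.6, 13.3], [-9.0, 14.4], [-7.3, 15.4], [-5.5, 16.1], [-3.7, 16.6], [-1.8, 16.9], [0.2, 17.0], [2.1, 16.9], [4.0, 16.5], [5.8, 16.0], [7.6, 15.2]]
```

Scaled: -0.017 m is -0.68, -0.0165 m is -0.66.

```bash
echo '{"segments": [[0, -0.64, -0.24, 0], [0, -0.66, -0.16, 0], [0, -0.68, -0.08, 0], [0, -0.68, 0, 0], [0, 0, 0, 0]]}' > mv.in && python3 steer.py mv.in |grep force
python3 go.py b 250 119 24.5
echo '{"segments": [[0, -0.68, 0.08, 0], [0, -0.664, 0.148, 0], [0, -0.64, 0.224, 0], [0, 0, 0, 0]]}' > mv.in && python3 steer.py mv.in |grep force
python3 go.py b 250 119 24.5
```

```text
contact_force: [-0.3, -0.7, 11.0]
gripper_force: 61.9
target [0.6173 0.1837 0.1757] now [0.606  0.1855 0.3317] bed [318.  119.2 165.4] head -0.141 turn 0 d(after turn) [-0.0003  0.0108  0.156 ] d(now) [-0.0003  0.0108  0.156 ] q [ 0.19  0.33  1.22 -0.    1.58  0.33] t 22.08 F [-0.3 -0.7 11. ] w 0.0158 61.9
contact_force: [-4.0, -0.0, 4.5]
gripper_force: 62.3
target [0.6173 0.1837 0.1757] now [0.5551 0.1928 0.3175] bed [266.4 119.2 178.8] head -0.141 turn 0 d(after turn) [-0.0002  0.0634  0.1416] d(now) [-0.0002  0.0634  0.1416] q [0.22 0.27 1.35 0.   1.53 0.36] t 22.42 F [-4.  -0.   4.5] w 0.0158 62.3
```

Scaled: -0.0153 m is -0.612, -0.0144 m is -0.576.

```bash
echo '{"segments": [[0, -0.612, 0.28, 0], [0, -0.576, 0.352, 0], [0, -0.532, 0.416, 0], [0, -0.48, 0.472, 0], [0, 0, 0, 0]]}' > mv.in && python3 steer.py mv.in |grep force
python3 go.py b 250 119 24.5
echo '{"segments": [[0, -0.424, 0.532, 0], [0, -0.36, 0.576, 0], [0, -0.292, 0.616, 0], [0, 0, 0, 0]]}' > mv.in && python3 steer.py mv.in |grep force
python3 go.py b 250 119 24.5
```

```text
contact_force: [3.8, 0.1, -7.2]
gripper_force: 61.8
target [0.6173 0.1837 0.1757] now [0.5032 0.2002 0.2771] bed [200.8 119.2 169.9] head -0.142 turn 0 d(after turn) [-0.0002  0.1154  0.1012] d(now) [-0.0002  0.1154  0.1012] q [ 0.25  0.21  1.53 -0.    1.4   0.39] t 22.83 F [ 3.8  0.1 -7.2] w 0.0158 61.8
contact_force: [7.4, -0.2, -7.4]
gripper_force: 62.3
target [0.6173 0.1837 0.1757] now [0.4785 0.2038 0.2339] bed [157.6 119.3 145.1] head -0.142 turn 0 d(after turn) [-0.0003  0.1402  0.0585] d(now) [-0.0003  0.1402  0.0585] q [ 0.27  0.2   1.65 -0.    1.29  0.41] t 23.17 F [ 7.4 -0.2 -7.4] w 0.0163 62.3
```

```bash
echo '{"segments": [[0, -0.18, 0.656, 0], [0, -0.12, 0.672, 0], [0, -0.06, 0.68, 0], [0, 0.016, 0.68, 0], [0, 0, 0, 0]]}' > mv.in && python3 steer.py mv.in |grep force
python3 go.py b 100 119 24.5
echo '{"segments": [[0, 0.088, 0.672, 0], [0, 0.16, 0.66, 0], [0, 0, 0, 0], [0, 0, 0, 0]]}' > mv.in && python3 steer.py mv.in |grep force
python3 go.py b 100 119 24.5
```

```text
contact_force: [5.4, 0.1, -4.3]
gripper_force: 67.3
target [0.4887 0.2021 0.1007] now [0.4694 0.2051 0.1666] bed [116.  119.2  91.4] head -0.142 turn 0 d(after turn) [-0.0002  0.0197  0.0659] d(now) [-0.0002  0.0197  0.0659] q [ 0.28  0.25  1.77 -0.    1.13  0.42] t 23.58 F [ 5.4  0.1 -4.3] w 0.0158 67.3
contact_force: [3.9, 0.1, -2.6]
gripper_force: 70.4
target [0.4887 0.2021 0.1007] now [0.4748 0.2044 0.1349] bed [104.9 119.3  61.2] head -0.142 turn 0 d(after turn) [-0.0003  0.0142  0.0341] d(now) [-0.0003  0.0142  0.0341] q [0.27 0.28 1.8  0.   1.06 0.41] t 23.92 F [ 3.9  0.1 -2.6] w 0.0159 70.4
```

```bash
echo '{"segments": [[0, 0.232, 0.64, 0], [0, 0.288, 0.58, 0], [0, 0, 0, 0], [0, 0, 0, 0]]}' > mv.in && python3 steer.py mv.in |grep force
python3 go.py b 100 119 24.5
echo '{"segments": [[0, 0.08, 0.14, 0], [0, 0, 0, 0], [0, 0, 0, 0]]}' > mv.in && python3 steer.py mv.in |grep force
python3 go.py b 100 119 24.5
echo '{"segments": [[0, 0.08, 0.14, 0], [0, 0, 0, 0], [0, 0, 0, 0]]}' > mv.in && python3 steer.py mv.in |grep force
python3 go.py b 100 119 24.5
```

```text
contact_force: [0.4, 2.2, -4.5]
gripper_force: 73.5
target [0.4887 0.2021 0.1007] now [0.4861 0.2028 0.1047] bed [ 99.7 119.3  29.3] head -0.143 turn 0 d(after turn) [-0.0003  0.0027  0.004 ] d(now) [-0.0003  0.0027  0.004 ] q [0.26 0.33 1.82 0.   0.99 0.4 ] t 24.25 F [ 0.4  2.2 -4.5] w 0.0161 73.5
contact_force: [-3.6, 3.5, -2.9]
gripper_force: 73.7
target [0.4887 0.2021 0.1007] now [0.4878 0.2025 0.1017] bed [ 99.7 119.3  25.8] head -0.142 turn 0 d(after turn) [-0.0003  0.0009  0.001 ] d(now) [-0.0003  0.0009  0.001 ] q [0.26 0.34 1.82 0.   0.99 0.4 ] t 24.5 F [-3.6  3.5 -2.9] w 0.0162 73.7
contact_force: [-9.0, 3.3, 6.5]
gripper_force: 74.8
target [0.4887 0.2021 0.1007] now [0.4891 0.2023 0.0995] bed [ 99.7 119.3  23.2] head -0.142 turn 0 d(after turn) [-0.0003 -0.0004 -0.0012] d(now) [-0.0003 -0.0004 -0.0012] q [0.26 0.34 1.82 0.   0.98 0.4 ] t 24.75 F [-9.   3.3  6.5] w 0.0161 74.8
```

Scaled: 0.003 m is 0.12, 0.0015 m is 0.06.

```bash
echo '{"segments": [[0, 0.06, 0.12, 0], [0, 0, 0, 0], [0, 0, 0, 0]]}' > mv.in && python3 steer.py mv.in |grep force
python3 go.py b 100 119 24.5
echo '{"segments": [[0, 0.04, 0.08, 0], [0, 0, 0, 0], [0, 0, 0, 0]]}' > mv.in && python3 steer.py mv.in |grep force
python3 go.py b 100 119 24.5
```

```text
contact_force: [-16.2, 1.8, 26.7]
gripper_force: 76.9
target [0.4887 0.2021 0.1007] now [0.4892 0.2023 0.0992] bed [ 99.6 119.3  22.9] head -0.142 turn 0 d(after turn) [-0.0003 -0.0005 -0.0016] d(now) [-0.0003 -0.0005 -0.0016] q [0.26 0.34 1.82 0.   0.98 0.4 ] t 25.0 F [-16.2   1.8  26.7] w 0.0156 76.9
contact_force: [-18.3, 1.3, 37.6]
gripper_force: 79.1
target [0.4887 0.2021 0.1007] now [0.4892 0.2023 0.0984] bed [ 99.2 119.3  22.3] head -0.143 turn 0 d(after turn) [-0.0003 -0.0004 -0.0023] d(now) [-0.0003 -0.0004 -0.0023] q [0.26 0.34 1.82 0.   0.98 0.4 ] t 25.25 F [-18.3   1.3  37.6] w 0.0159 79.1
```

The lever is hard down on its stop. I'll ease the pressure, let go, withdraw and take a final look.

```bash
echo '{"segments": [[0, -0.1, -0.24, 0], [0, 0, 0, 0], [0, 0, 0, 0]]}' > mv.in && python3 steer.py mv.in |grep force
echo '{"segments": [[0, 0, 0, 0], [0, 0, 0, 0], [0, 0, 0, 0], [0, 0, 0, 0], [0, 0, 0, 0]]}' > mv.in && python3 steer.py mv.in 0.085 >/dev/null
echo '{"segments": [[0, 0, 0, 0], [0, 0, 0, 0], [0, 0, 0, 0]]}' > mv.in && python3 steer.py mv.in |grep -E "force|width"
echo '{"segments": [[0, 0, -0.8, 0], [0, 0, -1.2, 0], [0, 0, -1.6, 0], [0, 0, -1.6, 0], [0, 0, -1.6, 0]]}' > mv.in && python3 steer.py mv.in |grep force
echo '{"segments": [[1.64, 0, 0, 0], [1.64, 0, 0, 0], [1.64, 0, 0, 0], [1.64, 0, 0, 0], [1.64, 0, 0, 0]]}' > mv.in && python3 steer.py mv.in |grep force
echo '{"segments": [[1.2, -0.8, 0, 0], [1.2, -0.8, 0, 0], [0, 0, 0, 0], [0, 0, 0, 0]]}' > mv.in && python3 steer.py mv.in
python3 - <<'E'
from go import *
t=manip.get_image("top");s=manip.get_image("side")
cv2.imwrite("pics/tf.png",t["img"][:,:,::-1]);cv2.imwrite("pics/sf.png",s["img"][:,:,::-1])
a=t["img"][150:290,130:290,::-1];b=s["img"][180:320,210:360,::-1]
cv2.imwrite("pics/g6.png",cv2.resize(np.hstack([a,b]),None,fx=2.58,fy=2.58,interpolation=cv2.INTER_CUBIC))
E
```

```text
contact_force: [-3.6, 4.2, -4.2]
gripper_force: 74.6
contact_force: [-0.4, -0.3, 1.6]
width: 0.0849
gripper_force: 0.0
contact_force: [0.9, 0.5, -1.2]
gripper_force: 0.0
contact_force: [1.4, 1.0, -0.8]
gripper_force: 0.0
clock: 27.33
position: [0.4882, 0.4716, 0.2715]
ee_rot: [0.0, 0.754, 0.656, -0.001]
contact_force: [-0.6, -0.3, 0.4]
width: 0.085
gripper_force: 0.0
```

View pics/g6.png

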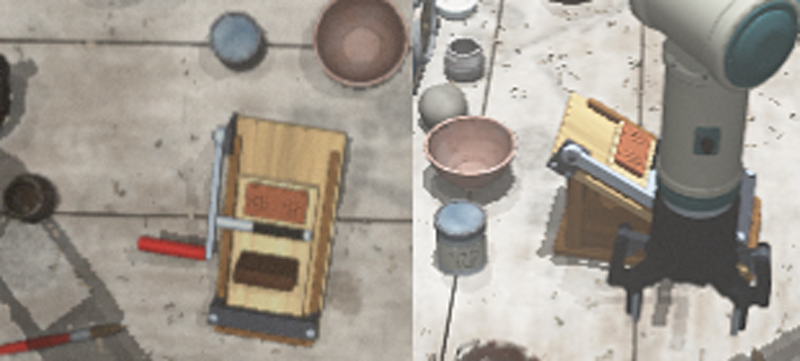

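The final view shows the lever shut with its bar across the board between handle and tile (265,230). The handle is at (265,270), the downhill end is under the bridge, and the pot and tin haven't moved. My easing move pulled up slightly, so I'll press the grip from above with shut fingers to be sure it is fully down.

Scaled: -0.04 m is -1.6, 0.01 m is 0.4.

```bash
echo '{"segments": [[-1.6, 0.4, 0, 0], [-1.6, 0.4, 0, 0], [-1.6, 0.4, 0, 0], [-1.6, 0.4, 0, 0], [-1.6, 0, 0, 0]]}' > mv.in && python3 steer.py mv.in 0.0 20 >/dev/null
echo '{"segments": [[-1.4, 0, 0, 0], [-1.2, 0, 0, 0], [0, 0, 0.8, 0], [0, 0, 1.2, 0], [0, 0, 0, 0]]}' > mv.in && python3 steer.py mv.in >/dev/null
echo '{"segments": [[0, 0, 1.2, 0], [0, 0, 0.8, 0], [0, 0, 0, 0], [0, 0, 0, 0]]}' > mv.in && python3 steer.py mv.in |grep -E "force|width"
python3 go.py w .4885 .2021 .129
```

```text
contact_force: [-0.0, -0.1, 0.2]
width: 0.0004
gripper_force: 0.0
target [0.4885 0.2021 0.129 ] now [0.4914 0.2014 0.1696] bed [136.8 118.7  82.8] head -0.143 turn 0 d(after turn) [ 0.0003 -0.0029  0.0406] d(now) [ 0.0003 -0.0029  0.0406] q [ 0.26  0.27  1.73 -0.    1.15  0.4 ] t 28.6 F [-0.  -0.1  0.2] w 0.0004 0.0
```

Scaled: 0.015 m is 0.6, 0.01 m is 0.4.

```bash
echo '{"segments": [[0, -0.12, 0.6, 0], [0, 0, 0.4, 0], [0, 0, 0.24, 0], [0, 0, 0, 0], [0, 0, 0, 0]]}' > mv.in && python3 steer.py mv.in |grep force
echo '{"segments": [[0, 0, 0.2, 0], [0, 0, 0, 0], [0, 0, 0, 0]]}' > mv.in && python3 steer.py mv.in |grep force
python3 go.py w .4885 .2021 .129
echo '{"segments": [[0, 0, 0.16, 0], [0, 0, 0, 0], [0, 0, 0, 0]]}' > mv.in && python3 steer.py mv.in |grep force
python3 go.py w .4885 .2021 .129
```

```text
contact_force: [0.3, 0.2, 0.3]
gripper_force: 0.0
contact_force: [0.6, 0.5, 0.1]
gripper_force: 0.0
target [0.4885 0.2021 0.129 ] now [0.4886 0.2024 0.1334] bed [116.2 119.3  52.9] head -0.142 turn 0 d(after turn) [-0.0003 -0.      0.0044] d(now) [-0.0003 -0.      0.0044] q [0.26 0.3  1.78 0.   1.06 0.4 ] t 29.27 F [0.6 0.5 0.1] w 0.0001 0.0
contact_force: [0.8, 0.3, 0.3]
gripper_force: 0.1
target [0.4885 0.2021 0.129 ] now [0.4885 0.2024 0.1292] bed [114.  119.3  49.3] head -0.142 turn 0 d(after turn) [-0.0003  0.      0.0002] d(now) [-0.0003  0.      0.0002] q [0.26 0.31 1.79 0.   1.05 0.4 ] t 29.52 F [0.8 0.3 0.3] w 0.0002 0.1
```

Scaled: 0.003 m is 0.12.

```bash
echo '{"segments": [[0, 0, 0.12, 0], [0, 0, 0, 0], [0, 0, 0, 0]]}' > mv.in && python3 steer.py mv.in |grep contact
echo '{"segments": [[0, 0, 0.08, 0], [0, 0, 0, 0], [0, 0, 0, 0]]}' > mv.in && python3 steer.py mv.in |grep contact
echo '{"segments": [[0, 0, 0.08, 0], [0, 0, 0, 0], [0, 0, 0, 0]]}' > mv.in && python3 steer.py mv.in |grep contact
echo '{"segments": [[0, 0, 0.08, 0], [0, 0, 0, 0], [0, 0, 0, 0]]}' > mv.in && python3 steer.py mv.in |grep -E "contact|pos"
```

```text
contact_force: [-3.9, -1.2, 16.6]
contact_force: [-8.4, -1.6, 26.7]
contact_force: [-9.8, -2.7, 38.4]
position: [0.4888, 0.2024, 0.1312]
contact_force: [-13.3, -4.4, 49.4]
```

It was rigid straight away, so the lever is fully shut. I'll withdraw, check numerically and hand in.

Scaled: -0.04 m is -1.6, -0.02 m is -0.8.

```bash
echo '{"segments": [[0, 0, -0.8, 0], [0, 0, -1.6, 0], [0, 0, -1.6, 0], [0, 0, -1.6, 0], [0, 0, -0.8, 0]]}' > mv.in && python3 steer.py mv.in |grep contact
echo '{"segments": [[1.2, 0, 0, 0], [1.2, 0, 0, 0], [1.2, 0, 0, 0], [1.2, 0, 0, 0], [0, 0, 0, 0]]}' > mv.in && python3 steer.py mv.in |grep contact
echo '{"segments": [[0, 0, 0, 0], [0, 0, 0, 0], [0, 0, 0, 0]]}' > mv.in && python3 steer.py mv.in |grep -E "contact|pos"
python3 - <<'E'
from h import *
t0=cv2.imread("pics/tf.png");t=manip.get_image("top")["img"][:,:,::-1]
print("diff tile/handle/bar/grip area",np.abs(t0[195:290,205:265].astype(int)-t[195:290,205:265]).mean())
print(manip.sign_off())
E
```

```text
contact_force: [0.8, 0.2, 0.7]
contact_force: [0.1, -0.5, -0.2]
position: [0.5052, 0.3202, 0.2832]
contact_force: [0.8, -0.1, 0.5]
diff tile/handle/bar/grip area 5.086666666666667
the job is handed in; nothing more can be done
None
```

The job is handed in at about 31 s of the 72 s: the board is home against the end stop under the bridge, and the lever is fully shut with its bar across the board. The pot and tin look unmoved in the last picture; the green bowl was out of that frame, but the arm did not go near it afterwards.

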